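Fix the free end of a spice shelf with its second thumbscrew

TASK

Finish putting up this little spice shelf: its top board is held only by the thumbscrew at its left end and has swung out. Swing the board back until the slot in its free end lies over the slot in the bracket, then take the other thumbscrew from the grey-brown packing insert, thread it down through both slots until its collar sits on the board, and give it a quarter turn so that its wing lies across the board like the first one. Leave the mug and the spice jars standing where they are.

Things in the scene. Friction and masses are not known exactly. Their poses are not given: they have to be found in the camera images.
- shelf_rack: Fixed spice rack, 94 mm deep (x), 308 mm wide (y): pale wooden lower deck, top at 26 mm; at each end a dark steel bracket frame with a flat lug 80 x 48 x 8 mm, upper face at 149 mm. Origin: on the worktop under its middle; x to its back, y to its left end, z up. The first thumbscrew (same as the loose one) sits locked at y = +125 mm, its wing along x, across the board.
- shelf_board (a joint): Angle (rad) of the top board about the first thumbscrew's vertical axis: 0 = square over both brackets, slots in line; positive = free right end swung to the front (-x). Stops at -0.2 and 1.0, none at 0. Light friction (0.12 N m): it stays where left and cannot rise. Pale wood, 88 x 306 x 14 mm, upper face 164 mm above the worktop, 1 mm above the lugs.
- pivot_screw (a point): Point on the board's turning axis (the first thumbscrew, left end), level with the board's upper face. Its axes turn with the board: at joint angle 0 they match the rack's; the board reaches along its -y.
- rail_middle (a point): Middle of the brass guard rail along the board's front edge: a round bar 8.4 mm thick, 130 mm long along the board's y, centre 32 mm above the board's upper face, on posts 60 mm either side of this point; can be pinched from above. It lies 120 mm along -y and 34 mm along -x from the turning axis. Axes as the board's.
- board_hole (a point): Centre of the slot through the board's free end, level with its upper face, 250 mm along -y from the turning axis: 31 mm long along the board's y, 14 mm wide, edges bevelled 2 mm, framed by a dark steel wear plate. Axes as the board's.
- bracket_hole (a point): Centre of the slot through the right-hand lug plate, level with the lug's upper face (149 mm above the worktop); 29 mm long along the rack's y, 12 mm wide, through 8 mm of steel, free below. Axes as the rack's.
- thumbscrew: Loose brass thumbscrew, 78 mm, about 90 g. Origin: centre of its collar's underside (collar 36 mm wide, 5 thick), z up. Flat wing 44 mm along x, 10 mm thick along y, z 14 to 44 mm: pinch it at z = 29 mm. Below: 8.5 mm shank and a 9 mm round cross pin, 26 mm along x, at z = -29 mm; end at -33.5 mm. Pin passes slots only lengthwise; collar on board, it is clear below the lug and turns either way.
- packing_insert: Fixed grey-brown moulded-pulp packing insert, 72 x 132 mm, 42 mm tall, foot 90 x 150 mm; two pockets 62 mm apart along y, each 30 mm along x, 13 mm along y, 37 mm deep. The thumbscrew stands in one, collar on the insert's top, wing along the insert's x; the other is empty. Left or right of the rack. Origin: on the worktop under its middle, z up.
- pink_spice_jar: Square glass spice jar with reddish-pink contents and a white lid, 43 x 42 x 100 mm, loose on the lower deck under the board; origin in the middle of its base. To be left alone.
- green_spice_jar: Square glass spice jar with grey-green contents and a white lid, 43 x 42 x 100 mm, loose on the lower deck; origin in the middle of its base. To be left alone.
- mug: Blue and white mug, 80 mm wide, 117 mm with the handle, 102 mm tall, loose on the worktop on one side of the rack (the packing insert is on the other); origin in the middle of its base. To be left alone.

How it is judged:
By the outcome, as a careful person would: the job done as asked, in the order asked, and still so for the second after the job is handed in, with the robot touching nothing.
It also fails if it takes over 72 s, if anything falls off the work surface, if the arm or the gripper's body presses on something with over 40 N, if the wrist force passes 120 N, or if a joint passes its speed limit or range.

ROBOT

A 6-joint arm with a two-finger parallel gripper is mounted at the origin on a cart in front of the work surface, level with it; the furniture and walls round the work are solid. World frame = base frame: x ahead of the robot, y to its left, z up, the work surface at z = 0. Lengths are in m, angles in rad, forces in N, time in s.
With the tool pointing down it reaches from about 0.375 to 0.925 m from the base axis. Payload 5.7 kg.
Tool frame: the origin (TCP) lies midway between the tips of the shut fingers; the grasp point (between the pads) lies 19 mm behind it; z points along the fingers, y is the line along which they close (so a half turn about z gives the same grasp; the last joint's range is limited). The gripper opens to 85 mm and grips with 20 to 120 N. Pads are 22 mm wide; open, the fingers measure 114 mm over their backs; the gripper's body (76 mm by 85 mm) begins 54 mm behind the grasp point. The pads swing forward as they close: fully open they stand 13 mm farther back than shut.
Start: joints at [1.216, 0.359, 1.51, -0, 1.272, -0.115], TCP at [0.142, 0.583, 0.231] pointing down, gripper open.
Joint ranges: [-2.97, 2.97], [-1.01, 2.36], [0.21, 2.38], [-0.96, 4.11], [0.2, 2.71], [-2.98, 2.98]. Speed limits (rad/s): [2.39, 2.39, 3.14, 3.14, 3.14, 3.14].

INTERFACE

Orientations are given as a unit quaternion [w, x, y, z].
In Python, from cell import manip, vision, job gives the robot as it stands. The module is installed in compiled form; this text tells all that it offers.
- The arm moves only by the tool play_rows, never from a script. Its arguments are lists of equal length, an entry for each row: "twist": the turn, a rotation vector about the tool's x, y, z in rad, a list of three; "dp": the shift along the tool's x, y, z in cm, a list of three; "grip": the opening in per cent of the stroke, from 0 (shut) to 100 (fully open). In form: {"twist": [[wx, wy, wz], ...], "dp": [[dx, dy, dz], ...], "grip": [grip, ...]}. A call has 1 to 8 rows; each row is the pose to reach, as a shift and turn from the pose commanded when the call began, along the tool's axes at that moment; what a row does not reach only later rows make up. A row lasts 1/8 s, in which the tool goes at most 62.5 mm and 10.7 degrees, less where a joint would pass 70% of its speed; a pose out of reach is approached as far as the arm can. A call with a gripper value outside its range is refused whole. The fingers move at their own pace and stop on an object; the grip force is fixed at half the most. Time passes only in rows, so rows that repeat a pose let the fingers close. It gives the time, the measured TCP pose, the force, the opening and the grip force at its end, in the units of the state.
- manip.state(): the state, without advancing time (a new reading comes with each control period).
- vision.read_camera(name): name is "scene" or "top" or "wrist"; returns a dict with "color" (420x560x3 uint8, blue, green, red), "camera_matrix" (3x3 intrinsics, pixels), "k1" (the pictures are not rectified: a ray, as slopes to the right and down, at radius r is drawn at 1 + k1 r^2 times it, then the intrinsics apply), "cam_to_world" (4x4, takes a point from camera to world coordinates). Camera axes: x right, y down, z forward; pixel columns grow to the right and rows downward; lengths in m; the calibration is good to about 2 mm. A picture is of the moment at which its call begins. There is no depth.
- job.hand_in(): hands the job in; it is judged then, once.
The state is a dict: "time": time; "qpos": joint angles; "dq": joint speeds; "joint_efforts": joint torques, N m; "eef_pos": TCP position; "orientation": TCP orientation; "ft_force": force on the tool from outside, world axes, zero at the start; "ft_torque": the same for the moment, N m; "finger_gap": finger opening in m; "grip_force": force on a finger pad.
Only numpy, scipy, OpenCV 4.12 (cv2) and the standard library are available. Lean on these libraries where they do the work, as an engineer would, in place of code of your own. Each camera call takes 0.05 s, during which the arm holds its last target. There are 200 camera calls.

## Working session

There is one attempt and no reset: what is moved stays moved. The work goes in short steps, Python scripts to look and compute and a tool call to move; the robot and the scene stay as the last step left them, time stands still between calls to the robot, and variables do not carry over. Pictures are saved under pics/ and viewed, at most 10 in all, crops included, and the job is handed in when it is done.

Besides the shell and the picture viewer there is one more tool, called as name(argument=value, ...) on one line, values as JSON. play_rows: Moves the arm, as the interface text tells. Its arguments: {"type":"object","properties":{"twist":{"type":"array"},"dp":{"type":"array"},"grip":{"type":"array"}},"required":["twist","dp","grip"]}

```bash
mkdir -p pics
cat > h.py <<'E'
import numpy as np, cv2
from cell import manip, vision, job
from scipy.spatial.transform import Rotation as R
def cam(n):
    return vision.read_camera(n)
def ray(c,u,v):
    K=c["camera_matrix"]; d=np.array([(u-K[0,2])/K[0,0],(v-K[1,2])/K[1,1]]); s=d.copy()
    for _ in range(20): s=d/(1+c["k1"]*(s@s))
    T=c["cam_to_world"]; return T[:3,3],T[:3,:3]@np.array([s[0],s[1],1])
def plane(c,u,v,z):
    o,d=ray(c,u,v); return o+d*(z-o[2])/d[2]
def proj(c,p):
    T=np.linalg.inv(c["cam_to_world"]); q=T[:3,:3]@np.array(p)+T[:3,3]; s=q[:2]/q[2]; s=s*(1+c["k1"]*(s@s)); K=c["camera_matrix"]
    return np.array([K[0,0]*s[0]+K[0,2],K[1,1]*s[1]+K[1,2]])
def tri(c1,p1,c2,p2):
    o,d=ray(c1,*p1);a,b=ray(c2,*p2); A=np.stack([d,-b],1); t=np.linalg.lstsq(A,a-o,rcond=None)[0]
    x,y=o+d*t[0],a+b*t[1]; return (x+y)/2,np.linalg.norm(x-y)
def Rt(): 
    q=manip.state()["orientation"]; return R.from_quat([q[1],q[2],q[3],q[0]]).as_matrix()
E
python3 - <<'E'
from h import *
import pickle
D={n:cam(n) for n in("scene","top")}
pickle.dump(D,open("d0.pkl","wb"))
for n in D: cv2.imwrite(f"pics/{n}0.png",cv2.resize(D[n]["color"],(800,600)));print(n,D[n]["cam_to_world"].round(3).tolist(),D[n]["camera_matrix"].round(0).tolist(),D[n]["k1"])
s=manip.state();print(s["time"],s["eef_pos"],Rt().round(3).tolist(),s["finger_gap"])
E
```

```text
scene [[0.901, 0.307, -0.306, 0.873], [0.433, -0.665, 0.608, -0.59], [-0.017, -0.68, -0.733, 0.913], [0.0, 0.0, 0.0, 1.0]] [[423.0, 0.0, 275.0], [0.0, 423.0, 201.0], [0.0, 0.0, 1.0]] -0.1145142643520875
top [[0.008, -0.996, 0.083, 0.417], [-1.0, -0.007, 0.007, 0.026], [-0.007, -0.083, -0.996, 1.561], [0.0, 0.0, 0.0, 1.0]] [[498.0, 0.0, 275.0], [0.0, 498.0, 214.0], [0.0, 0.0, 1.0]] -0.00209873482304112
0.1 [0.14229718 0.58224831 0.23053232] [[-0.971, 0.238, -0.001], [0.238, 0.971, -0.002], [0.0, -0.002, -1.0]] 0.08515350010365126
```

View pics/scene0.png

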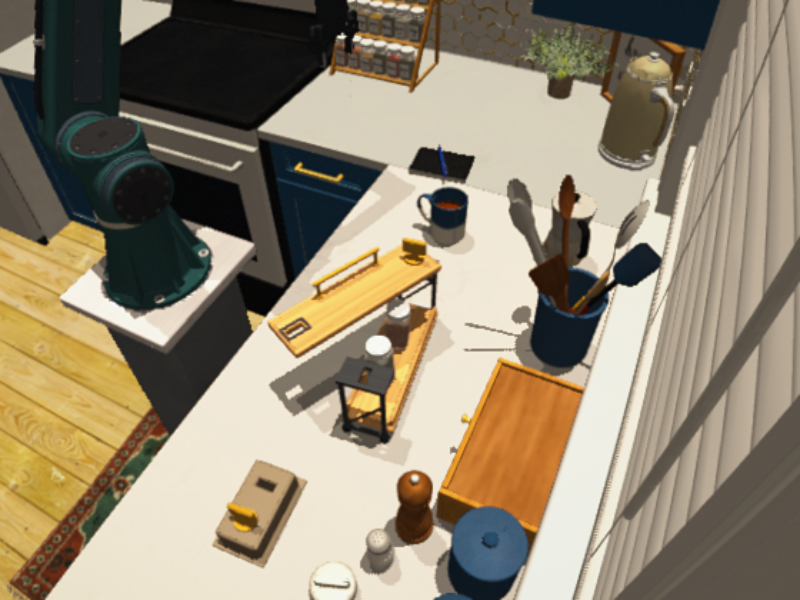

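View pics/top0.png

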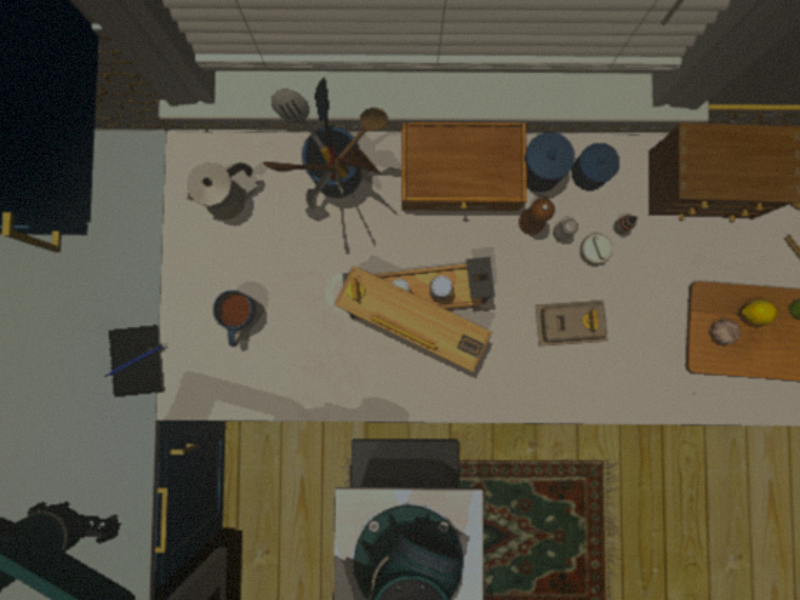

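Scene view (800x600): pivot screw at ~(414,245), rail (316,287)–(378,256), board slot (296,327), bracket slot (365,374), and loose screw (240,515). Top view: pivot (357,290), rail (376,318)–(436,346), board slot (469,344), bracket slot (479,275), and screw (590,320).

Run:
```python
from h import *
import pickle
D=pickle.load(open("d0.pkl","rb")); s,t=D["scene"],D["top"]; k=.7
P={"slot":((296,327),(469,344),.164),"brk":((365,374),(479,275),.149),"railL":((378,253),(378,319),.196),"railR":((316,289),(437,347),.196),"pivtop":((414,241),(357,288),.208),"screw":((241,513),(591,320),.071),"empty":((266,483),(560,323),.042)}
for n,(a,b,z) in P.items():
    a=np.array(a)*k;b=np.array(b)*k
    print(n,plane(s,*a,z).round(3),plane(t,*b,z).round(3),[x.round(3) for x in tri(s,a,t,b)])
a=D["scene"]["color"][160:310,170:330]; b=D["top"]["color"][170:290,220:440]
a=cv2.resize(a,None,fx=3.5,fy=3.5,interpolation=2); b=cv2.resize(b,None,fx=3.6,fy=3.6,interpolation=2)
cv2.imwrite("pics/b.png",b); cv2.imwrite("pics/a.png",a)
```

```text
slot [ 0.457 -0.114  0.164] [ 0.459 -0.113  0.164] [array([ 0.458, -0.113,  0.165]), np.float64(0.002)]
brk [ 0.594 -0.138  0.149] [ 0.597 -0.134  0.149] [array([ 0.595, -0.136,  0.148]), np.float64(0.005)]
railL [0.516 0.065 0.196] [0.505 0.065 0.196] [array([0.509, 0.068, 0.189]), np.float64(0.009)]
railR [ 0.462 -0.052  0.196] [ 0.452 -0.048  0.196] [array([ 0.454, -0.047,  0.187]), np.float64(0.006)]
pivtop [0.565 0.106 0.208] [0.563 0.106 0.208] [array([0.564, 0.106, 0.207]), np.float64(0.002)]
screw [ 0.515 -0.386  0.071] [ 0.514 -0.377  0.071] [array([ 0.513, -0.382,  0.062]), np.float64(0.005)]
empty [ 0.51  -0.321  0.042] [ 0.509 -0.319  0.042] [array([ 0.509, -0.32 ,  0.039]), np.float64(0.0)]
```

View pics/b.png

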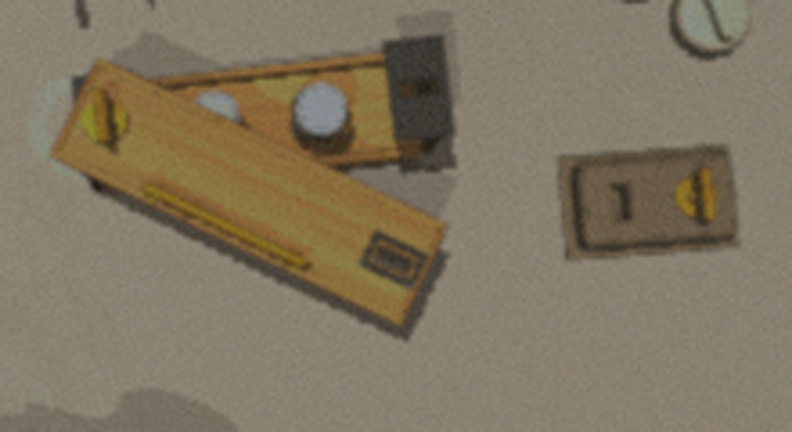

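The top crop confirms the layout: board swung out by about 0.58 rad, insert yaw about 4°, and the screw in the right-hand pocket at crop (697,195). Next I hover over the rail.

```bash
cat >> h.py <<'E'
def goto(x,y,z,yaw):  # yaw (deg) of tool y; prints dp cm & twist z
    s=manip.state(); M=Rt(); d=M.T@(np.array([x,y,z])-s["eef_pos"])*100
    c=np.degrees(np.arctan2(M[1,1],M[0,1])); w=np.radians((yaw-c+180)%360-180)
    a=np.radians(yaw); T=np.array([[-np.sin(a),np.cos(a),0],[np.cos(a),np.sin(a),0],[0,0,-1]]).T
    T=np.stack([[-np.sin(a),np.cos(a),0],[np.cos(a),np.sin(a),0],[0,0,-1]],1)
    print("dp",d.round(2).tolist(),"twist",R.from_matrix(M.T@T).as_rotvec().round(3).tolist(),"yawnow",c.round(1))
E
python3 -c "
from h import *
goto(.481,.012,.30,-25.8);print(manip.state()['qpos'])"
```

```text
dp [-46.44, -47.36, -6.88] twist [-0.001, 0.001, 1.781] yawnow 76.3
[ 1.21587836e+00  3.59440818e-01  1.51132593e+00  2.97846220e-05
  1.27251242e+00 -1.15127885e-01]
```

play_rows(twist=[[0,0,0.18],[0,0,0.36],[0,0,0.54],[0,0,0.72],[0,0,0.9],[0,0,1.08],[0,0,1.26],[0,0,1.44]], dp=[[0,0,-5],[-4,-4,-6.9],[-8,-8,-6.9],[-12,-12,-6.9],[-16,-16,-6.9],[-20,-20.4,-6.9],[-24,-24.5,-6.9],[-28,-28.6,-6.9]], grip=[60,60,60,60,60,60,60,60])

```text
time: 1.1
eef_pos: [0.347, 0.2368, 0.3002]
orientation: [0.0, 0.746, 0.665, -0.0]
ft_force: [-0.0, 0.3, 0.3]
finger_gap: 0.0513
grip_force: 0.0
```

```bash
python3 -c "
from h import *
goto(.481,.012,.30,-25.8);print(manip.state()['qpos'])"
```

```text
dp [-20.8, 15.89, 0.02] twist [0.0, 0.0, 0.336] yawnow -6.6
[ 4.34121833e-01  2.60318292e-02  1.76574881e+00 -2.79257903e-05
  1.34981734e+00  5.48781825e-01]
```

play_rows(twist=[[0,0,0.1],[0,0,0.2],[0,0,0.336],[0,0,0.336],[0,0,0.336],[0,0,0.336],[0,0,0.336]], dp=[[-4,3,0],[-8,6,0],[-12,9,0],[-16,12,0],[-20.8,15.9,0],[-20.8,15.9,0],[-20.8,15.9,0]], grip=[60,60,60,60,60,60,60])

```text
time: 1.98
eef_pos: [0.4813, 0.0145, 0.2997]
orientation: [-0.001, 0.846, 0.533, -0.001]
ft_force: [-0.0, -0.5, 0.0]
finger_gap: 0.0513
grip_force: 0.0
```

Run:
```python
from h import *
import pickle
D={n:cam(n) for n in("wrist","scene","top")}; pickle.dump(D,open("d1.pkl","wb"))
w=D["wrist"]; cv2.imwrite("pics/w1.png",cv2.resize(w["color"],(800,600)))
print(w["cam_to_world"].round(3).tolist(),w["camera_matrix"].round(0).tolist(),w["k1"],manip.state()["eef_pos"])
```

```text
[[0.902, -0.411, -0.134, 0.516], [-0.432, -0.859, -0.275, 0.086], [-0.002, 0.306, -0.952, 0.442], [0.0, 0.0, 0.0, 1.0]] [[344.0, 0.0, 281.0], [0.0, 344.0, 213.0], [0.0, 0.0, 1.0]] -0.029908874924259053 [0.4810896  0.01558221 0.30015515]
```

View pics/w1.png

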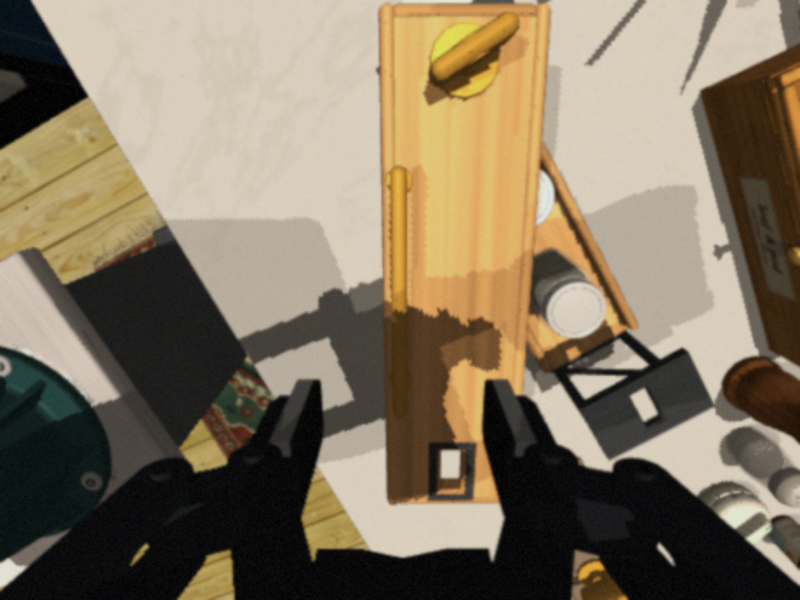

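The wrist view shows the rail from (399,168) to (400,412), board slot centre about (452,470), bracket slot about (645,404), and pivot collar about (466,60).

Run:
```python
from h import *
import pickle
D=pickle.load(open("d1.pkl","rb")); w=D["wrist"]
g=lambda u,v,z:plane(w,u*.7,v*.7,z)
rl,rr=g(399,168,.197),g(400,414,.197)
m=(rl+rr)/2; print("rail",rl,rr,m,np.linalg.norm(rl-rr))
sl,br,pv=g(452,470,.164),g(645,404,.149),g(465,60,.169)
print("slot",sl,"brk",br,"piv",pv,np.linalg.norm((sl-pv)[:2]),np.linalg.norm((br-pv)[:2]))
e1,e2=g(390,100,.164),g(389,490,.164); print("edgeyaw",np.degrees(np.arctan2(*(e1-e2)[1::-1]))-90, "rail",np.degrees(np.arctan2(*(rl-rr)[1::-1]))-90)
# rack yaw from pivot->bracket & lug
for p in [sl,br]: d=(pv-p); print(np.degrees(np.arctan2(d[1],d[0]))-90)
img=w["color"]; cv2.imwrite("pics/w1c.png",cv2.resize(img[225:330,370:510],None,fx=5,fy=5,interpolation=2))
```

```text
rail [0.51003854 0.07827361 0.197     ] [ 0.45229061 -0.04287642  0.197     ] [0.48116457 0.01769859 0.197     ] 0.13420936465562536
slot [ 0.45661264 -0.11373434  0.164     ] brk [ 0.59224362 -0.13325606  0.149     ] piv [0.5625518  0.11077409 0.169     ] 0.2482481352495917 0.2458298482470096
edgeyaw -26.20817222000592 rail -25.48548640041787
-25.261294757012465
6.937237575311428
```

View pics/w1c.png

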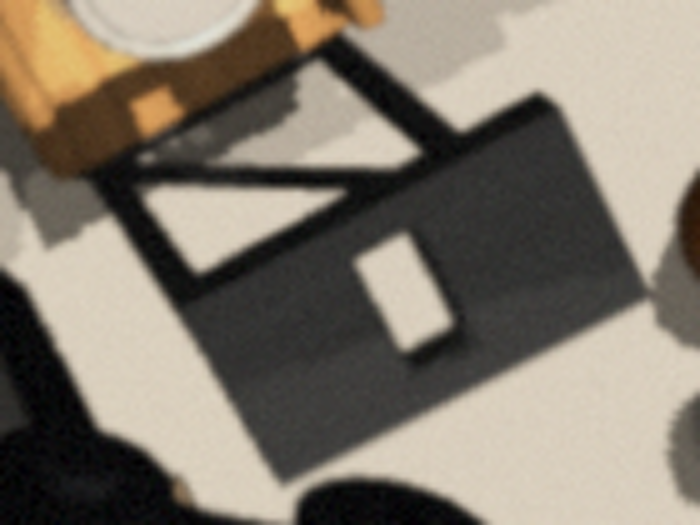

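play_rows(twist=[[0,0,0],[0,0,0],[0,0,0],[0,0,0],[0,0,0],[0,0,0],[0,0,0],[0,0,0]], dp=[[0,0,5],[0,0,9],[0,0,12.2],[0,0,12.2],[0,0,12.2],[0,0,12.2],[0,0,12.2],[0,0,12.2]], grip=[60,60,60,60,10,0,0,0])

```text
time: 3.12
eef_pos: [0.4826, 0.0144, 0.1798]
orientation: [0.001, 0.846, 0.534, 0.001]
ft_force: [-1.3, 1.0, 5.9]
finger_gap: 0.0066
grip_force: 58.7
```

play_rows(twist=[[0,0,0],[0,0,0]], dp=[[0,0,0],[0,0,0]], grip=[0,0])

```text
time: 3.38
eef_pos: [0.4826, 0.0144, 0.1798]
orientation: [0.001, 0.846, 0.534, 0.001]
ft_force: [-2.2, 0.0, 6.4]
finger_gap: 0.0062
grip_force: 58.7
```

Run:
```python
from h import *
import pickle
D=pickle.load(open("d1.pkl","rb")); w=D["wrist"]
g=lambda u,v,z:plane(w,370+u/5,225+v/5,z)
a,b,c,d=[g(*p,.149) for p in [(285,482),(650,295),(555,105),(185,300)]]
for p,q in [(a,b),(d,c),(d,a),(c,b)]: v=q-p; print(np.degrees(np.arctan2(v[1],v[0])),np.linalg.norm(v))
print((a+b+c+d)/4)
s=manip.state();print(s["eef_pos"],s["ft_force"],s["finger_gap"],s["grip_force"]);goto(.48,.0177,.177,-25.5)
# arc: pivot, rail vector
p=np.array([.5635,.111]);v=s["eef_pos"][:2]-p;print(v,np.linalg.norm(v))
M=Rt();
for t in np.radians([4,8,12,16,20,24,28,32,32.3,32.7,33.1]):
    c_,s_=np.cos(t),np.sin(t); n=np.array([[c_,-s_],[s_,c_]])@v-v; print(round(np.degrees(t),1),round(-t,3),(M.T@[n[0],n[1],0]*100).round(2).tolist())
```

```text
6.795982241994704 0.07833980179837575
6.4226344789847944 0.0766835126237975
-84.38213413915146 0.048472595702992956
-82.41409260253718 0.047967230118882785
[ 0.59330607 -0.13624978  0.149     ]
[0.48262432 0.01443524 0.17982062] [-2.22347133  0.01961422  6.43757884] 0.00616328999517916 58.69906961917877
dp [0.18, -0.38, 0.28] twist [0.002, -0.001, 0.001] yawnow -25.5
[-0.08087568 -0.09656476] 0.12595883910701688
4.0 -0.07 [-0.19, 0.86, 0.0]
8.0 -0.14 [-0.32, 1.73, 0.0]
12.0 -0.209 [-0.39, 2.6, 0.0]
16.0 -0.279 [-0.4, 3.48, 0.01]
20.0 -0.349 [-0.34, 4.36, 0.01]
24.0 -0.419 [-0.23, 5.23, 0.01]
28.0 -0.489 [-0.05, 6.09, 0.01]
32.0 -0.559 [0.18, 6.94, 0.01]
32.3 -0.564 [0.2, 7.0, 0.01]
32.7 -0.571 [0.23, 7.09, 0.01]
33.1 -0.578 [0.26, 7.17, 0.01]
```

play_rows(twist=[[0,0,-0.07],[0,0,-0.14],[0,0,-0.209],[0,0,-0.279],[0,0,-0.349],[0,0,-0.419],[0,0,-0.489],[0,0,-0.559]], dp=[[-0.19,0.86,-0.1],[-0.32,1.73,-0.1],[-0.39,2.6,-0.1],[-0.4,3.48,-0.1],[-0.34,4.36,-0.1],[-0.23,5.23,-0.1],[-0.05,6.09,-0.1],[0.18,6.94,-0.1]], grip=[0,0,0,0,0,0,0,0])

```text
time: 4.38
eef_pos: [0.5449, -0.013, 0.1799]
orientation: [-0.001, 0.665, 0.747, 0.0]
ft_force: [-1.4, 4.2, 0.6]
finger_gap: 0.0058
grip_force: 59.3
```

play_rows(twist=[[0,0,0],[0,0,0],[0,0,0]], dp=[[0,0,0],[0,0,0],[0,0,0]], grip=[0,0,0])

```text
time: 4.75
eef_pos: [0.5454, -0.0131, 0.1799]
orientation: [0.0, 0.666, 0.746, 0.001]
ft_force: [-0.1, 4.9, 1.8]
finger_gap: 0.0061
grip_force: 59.8
```

Run:
```python
from h import *
import pickle
D={n:cam(n) for n in("wrist","scene","top")}; pickle.dump(D,open("d2.pkl","wb"))
w=D["wrist"]; u,v=proj(w,[.593,-.135,.164]); print(u,v)
s=manip.state();print(s["eef_pos"],s["ft_force"],s["ft_torque"],s["finger_gap"])
goto(.55,-.02,.2,7)
a=cv2.resize(w["color"],(560,420)); b=cv2.resize(D["scene"]["color"][210:300,210:290],None,fx=4.5,fy=4.5,interpolation=2)
cv2.imwrite("pics/w2.png",cv2.resize(a,(800,600)))
```

```text
333.79682374264826 447.2152464784192
[ 0.54531821 -0.01308112  0.17986066] [-0.5062296   5.02724926  2.03234047] [0.78856315 0.14169487 0.3188694 ] 0.006121194947095345
dp [-0.74, 0.39, -2.01] twist [0.001, -0.001, -0.009] yawnow 6.5
```

View pics/w2.png

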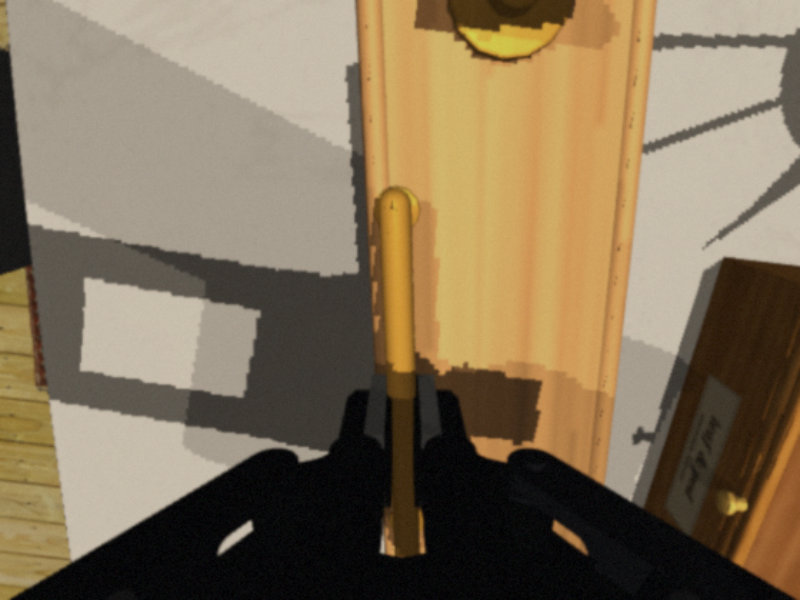

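Shows the rail gripped at (400,400); the slot is hidden by the gripper. I'll let go, rise and look from over the slot.

play_rows(twist=[[0,0,0],[0,0,0],[0,0,0],[0,0,0],[0,0,0],[0,0,0],[0,0,0],[0,0,0]], dp=[[0,0,0],[0,0,0],[0,0,-4],[0,0,-10],[4,3,-12],[8,3,-12],[12.5,3,-12],[12.5,3,-12]], grip=[40,60,60,60,60,60,60,60])

```text
time: 5.9
eef_pos: [0.5606, 0.116, 0.2995]
orientation: [0.0, 0.665, 0.747, 0.0]
ft_force: [0.1, -0.6, -0.6]
finger_gap: 0.0511
grip_force: 0.0
```

play_rows(twist=[[0,0,0],[0,0,0],[0,0,0]], dp=[[0,0,0],[0,0,0],[0,0,0]], grip=[60,60,60])

```text
time: 6.28
eef_pos: [0.5612, 0.1127, 0.2993]
orientation: [0.0, 0.666, 0.746, -0.0]
ft_force: [-0.6, 0.0, 0.1]
finger_gap: 0.0512
grip_force: 0.0
```

Run:
```python
from h import *
import pickle
D={n:cam(n) for n in("wrist","scene","top")}; pickle.dump(D,open("d3.pkl","wb"))
w=D["wrist"]; u,v=proj(w,[.593,-.135,.164]); print(u,v)
s=manip.state();print(s["eef_pos"],s["ft_force"])
u,v=int(u),int(v)
a=cv2.resize(w["color"],(560,420)); b=cv2.resize(w["color"][v-50:v+50,u-50:u+50],(420,420),interpolation=2)
cv2.imwrite("pics/w3.png",cv2.resize(b,(600,600)));print(u-50,v-50)
```

```text
284.57732924091886 425.5029008346119
[0.56110228 0.11317666 0.29927172] [ 0.40324348 -0.40321293  0.00277661]
234 375
```

View pics/w3.png

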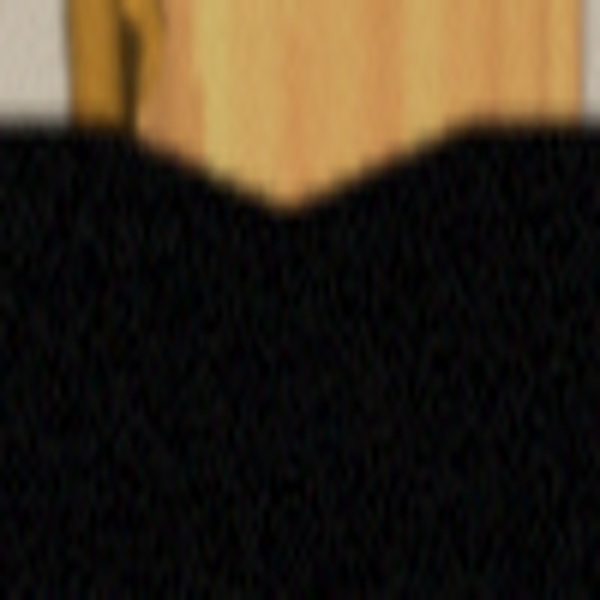

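The crop shows only the gripper: I shifted the wrong way and ended up over the pivot. Moving to the slot.

play_rows(twist=[[0,0,0],[0,0,0],[0,0,0],[0,0,0],[0,0,0],[0,0,0],[0,0,0],[0,0,0]], dp=[[-5,0,0],[-10,0,0],[-15,0,0],[-20,0,0],[-25,0,0],[-25,0,0],[-25,0,0],[-25,0,0]], grip=[60,60,60,60,60,60,60,60])

```text
time: 7.42
eef_pos: [0.5892, -0.1334, 0.2993]
orientation: [-0.0, 0.665, 0.747, 0.0]
ft_force: [-0.5, 0.5, 0.6]
finger_gap: 0.0512
grip_force: 0.0
```

Run:
```python
from h import *
import pickle
D={n:cam(n) for n in("wrist",)}; pickle.dump(D,open("d4.pkl","wb"))
w=D["wrist"]; u,v=proj(w,[.593,-.135,.164]); print(u,v)
s=manip.state();print(s["eef_pos"],s["ft_force"])
u,v=int(u),int(v)
b=cv2.resize(w["color"][v-40:v+40,u-50:u+50],(800,600),interpolation=2)
cv2.imwrite("pics/w4.png",cv2.resize(w["color"][v-36:v+36,u-48:u+48],(800,600),interpolation=2));print(u-48,v-36)
```

```text
284.8563850599925 204.19426480369722
[ 0.58930319 -0.13331261  0.29940082] [-0.46447811  0.09228979 -0.90746376]
236 168
```

View pics/w4.png

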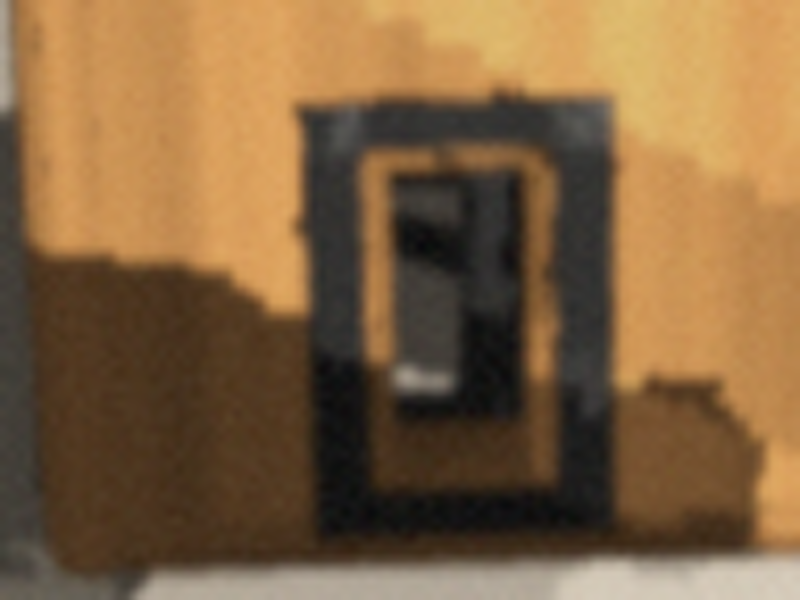

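Here the steel frame spans (306..612, 98..530). The board slot's lower opening is at columns 393–523. The lug slot shows only up to column 462, where lug steel begins, so the board is about 5 mm past alignment.

Run:
```python
from h import *
import pickle
w=pickle.load(open("d4.pkl","rb"))["wrist"]
g=lambda u,v,z:plane(w,236+u*.12,168+v*.12,z)[:2]
sl=g(459,314,.164); print("slot",sl, "framew",np.linalg.norm(g(306,314,.164)-g(612,314,.164)),np.linalg.norm(g(459,98,.164)-g(459,530,.164)))
le,ri=g(30,300,.164),g(393,300,.150)
ed=g(462,310,.149); rb=g(523,310,.150); print("offset",(rb-ed)*1000)
a,b=g(22,150,.164),g(48,520,.164); print("board yaw",np.degrees(np.arctan2(*(a-b)[::-1]))-90)
# pivot from d3 (tool above pivot): yellow mask
w3=pickle.load(open("d3.pkl","rb"))["wrist"]; h=cv2.cvtColor(w3["color"],cv2.COLOR_BGR2HSV)
m=cv2.inRange(h,(22,150,60),(32,255,255)); m=cv2.morphologyEx(m,cv2.MORPH_OPEN,np.ones((3,3)))
n,l,st,ce=cv2.connectedComponentsWithStats(m)
for i in range(1,n):
    if st[i,4]>150: print(st[i],ce[i],plane(w3,*ce[i],.169)[:2],plane(w3,*ce[i],.208)[:2])
```

```text
slot [ 0.59836017 -0.13569699] framew 0.030931681510774665 0.045589313486237994
offset [6.36841027 1.02989419]
board yaw 8.29526131165099
```

```bash
python3 -c "
from h import *
goto(.5429,-.0127,.30,7);goto(.5429,-.0127,.179,7)"
```

```text
dp [12.52, -3.22, -0.06] twist [-0.0, -0.0, -0.007] yawnow 6.6
dp [12.51, -3.22, 12.04] twist [-0.0, -0.0, -0.007] yawnow 6.6
```

play_rows(twist=[[0,0,-0.007],[0,0,-0.007],[0,0,-0.007],[0,0,-0.007],[0,0,-0.007],[0,0,-0.007],[0,0,-0.007],[0,0,-0.007]], dp=[[5,-1.2,0],[10,-2.4,0],[12.51,-3.22,0],[12.51,-3.22,4],[12.51,-3.22,8],[12.51,-3.22,12],[12.51,-3.22,12],[12.51,-3.22,12]], grip=[60,60,60,60,60,60,60,60])

```text
time: 8.48
eef_pos: [0.5441, -0.0136, 0.1807]
orientation: [0.001, 0.663, 0.749, 0.0]
ft_force: [0.8, 0.3, 0.2]
finger_gap: 0.0513
grip_force: 0.0
```

play_rows(twist=[[0,0,0],[0,0,0],[0,0,0],[0,0,0],[0,0,0],[0,0,0],[0,0,0]], dp=[[0,0,0],[0,0,0],[0,0,0],[0,0,0],[0,0,0],[0,0,0],[0,0,0]], grip=[30,15,0,0,0,0,0])

```text
time: 9.35
eef_pos: [0.5441, -0.014, 0.1806]
orientation: [0.001, 0.663, 0.749, 0.001]
ft_force: [-0.8, 0.1, 4.0]
finger_gap: 0.0062
grip_force: 58.6
```

```bash
python3 -c "
from h import *
goto(.5429,-.0127,.179,7);goto(.593,-.1365,.30,7);s=manip.state();print(s['eef_pos'],s['ft_force'],s['finger_gap'])"
```

```text
dp [0.15, -0.1, 0.16] twist [0.002, 0.0, -0.001] yawnow 6.9
dp [-12.75, 3.4, -11.92] twist [0.002, 0.0, -0.001] yawnow 6.9
[ 0.54408708 -0.01401852  0.18064334] [-0.8349336   0.08310528  4.0235388 ] 0.006218908207298189
```

play_rows(twist=[[0,0,0],[0,0,0],[0,0,0],[0,0,0],[0,0,0],[0,0,0],[0,0,0],[0,0,0]], dp=[[0,-0.12,0],[0,-0.12,0],[0,-0.12,0],[0,-0.12,0],[0,-0.12,0],[0,-0.12,0],[0,-0.12,-6],[0,-0.12,-12]], grip=[0,0,0,30,60,60,60,60])

```text
time: 10.35
eef_pos: [0.5412, -0.0141, 0.2998]
orientation: [-0.001, 0.663, 0.749, -0.001]
ft_force: [0.8, -0.4, 0.2]
finger_gap: 0.0511
grip_force: 0.0
```

play_rows(twist=[[0,0,0],[0,0,0],[0,0,0],[0,0,0],[0,0,0]], dp=[[-5,1.4,0],[-10,2.8,0],[-12.7,3.5,0],[-12.7,3.5,0],[-12.7,3.5,0]], grip=[60,60,60,60,60])

```text
time: 10.98
eef_pos: [0.5913, -0.1349, 0.2988]
orientation: [-0.001, 0.663, 0.749, -0.0]
ft_force: [-1.1, -0.1, -0.4]
finger_gap: 0.0514
grip_force: 0.0
```

Run:
```python
from h import *
import pickle
D={n:cam(n) for n in("wrist",)}; pickle.dump(D,open("d5.pkl","wb"))
w=D["wrist"]; u,v=proj(w,[.593,-.1365,.164]); print(u,v)
s=manip.state();print(s["eef_pos"],s["ft_force"])
u,v=int(u),int(v); x0,y0=u-48,v-36; print(x0,y0)
im=cv2.resize(w["color"][y0:y0+72,x0:x0+96],(800,600),interpolation=2); cv2.imwrite("pics/w5.png",im)
g=cv2.cvtColor(im,cv2.COLOR_BGR2GRAY)
for r in (200,240,290,340,380): print(r,g[r,280:640:12].tolist())
print("sat",cv2.cvtColor(im,cv2.COLOR_BGR2HSV)[290,280:640:12,1].tolist())
```

```text
282.51830609281524 204.19239543520365
[ 0.59142452 -0.13466246  0.29903305] [-0.14455756 -0.37748256  0.04927483]
234 168
200 [50, 50, 56, 87, 122, 111, 54, 25, 24, 38, 47, 54, 58, 61, 61, 45, 28, 64, 85, 95, 55, 52, 47, 53, 86, 154, 163, 162, 159, 157]
240 [49, 52, 52, 84, 124, 110, 66, 48, 43, 32, 28, 23, 21, 16, 16, 18, 24, 75, 114, 96, 54, 50, 52, 56, 96, 154, 163, 162, 159, 158]
290 [49, 48, 51, 67, 122, 113, 76, 61, 64, 66, 63, 63, 63, 63, 63, 40, 29, 86, 98, 58, 48, 51, 51, 59, 111, 154, 162, 161, 158, 157]
340 [18, 17, 18, 57, 109, 97, 76, 102, 134, 149, 126, 76, 62, 60, 61, 41, 24, 53, 78, 78, 49, 50, 56, 63, 108, 166, 164, 160, 160, 156]
380 [17, 17, 18, 28, 46, 53, 57, 77, 76, 76, 78, 68, 40, 56, 37, 27, 17, 39, 60, 52, 29, 22, 31, 61, 121, 165, 178, 187, 177, 168]
sat [20, 5, 15, 87, 149, 146, 86, 36, 34, 41, 39, 41, 35, 42, 34, 43, 64, 149, 155, 106, 26, 10, 5, 40, 133, 150, 147, 147, 149, 147]
```

View pics/w5.png

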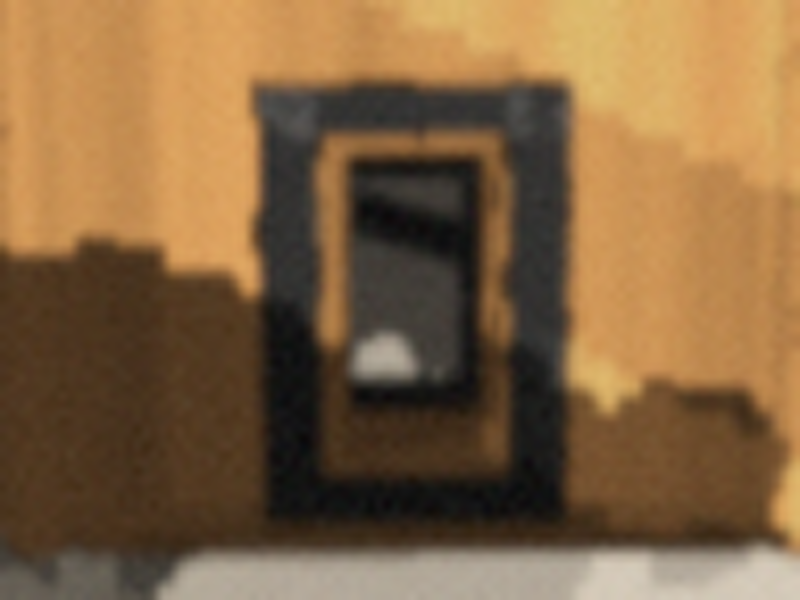

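Run:
```python
from h import *
import pickle
w=pickle.load(open("d5.pkl","rb"))["wrist"]
print(w["cam_to_world"][:3,3])
g=lambda u,v,z:plane(w,234+u*.12,168+v*.12,z)[:2]
ex=np.array([np.cos(.122),np.sin(.122)])
print("lug c",g(458,290,.149)-.006*ex,"board c (bot edges)",g(478,290,.150)-.007*ex)
for a,b in ((345,478),): print(g(a,290,.164),g(b,290,.164))
t=pickle.load(open("d0.pkl","rb"))
for n in("scene","top"):
    c=t[n];h=cv2.cvtColor(c["color"],cv2.COLOR_BGR2HSV)
    q=proj(c,[.514,-.381,.065]).astype(int);s=h[q[1]-16:q[1]+16,q[0]-16:q[0]+16]
    m=cv2.inRange(s,(18,150,70),(32,255,255)); ys,xs=np.nonzero(m); print(n,len(xs),xs.mean()+q[0]-16,ys.mean()+q[1]-16,plane(c,xs.mean()+q[0]-16,ys.mean()+q[1]-16,.06))
```

```text
[ 0.58284952 -0.05610794  0.44111685]
lug c [ 0.59309116 -0.13962469] board c (bot edges) [ 0.59414166 -0.13920874]
[ 0.58692808 -0.13601041] [ 0.60021245 -0.13440146]
scene 259 169.78764478764478 361.72972972972974 [ 0.51545257 -0.38656946  0.06      ]
top 90 413.15555555555557 224.1 [ 0.51419237 -0.37862462  0.06      ]
```

w5 shows the slots nearly in line: the lug slot is visible from x≈350 to 458 and the opening spans 345–478. About 1 mm of offset remains, which is fine. Now to the screw.

Run:
```python
from h import *
import pickle
w=pickle.load(open("d5.pkl","rb"))["wrist"]
g=lambda u,v,z:plane(w,234+u*.12,168+v*.12,z)[:2]
print("board slot c",g(412,302,.164), g(415,304,.164))
goto(.514,-.381,.20,-85.4)
```

```text
board slot c [ 0.5937732  -0.13644828] [ 0.59409882 -0.1366203 ]
dp [-23.52, -10.67, 9.89] twist [-0.002, -0.0, 1.612] yawnow 7.0
```

play_rows(twist=[[0,0,0.18],[0,0,0.36],[0,0,0.54],[0,0,0.72],[0,0,0.9],[0,0,1.08],[0,0,1.26],[0,0,1.44]], dp=[[-3,-1.3,0],[-6,-2.7,0],[-9,-4,0],[-12,-5.3,0],[-15,-6.6,0],[-18,-8,3],[-21,-9.4,6],[-23.5,-10.7,9]], grip=[60,60,60,60,60,60,60,60])

```text
time: 12.02
eef_pos: [0.5141, -0.3817, 0.2088]
orientation: [0.0, 0.992, 0.123, 0.0]
ft_force: [0.4, 0.4, 0.6]
finger_gap: 0.0514
grip_force: 0.0
```

play_rows(twist=[[0,0,0.172],[0,0,0.172],[0,0,0.172],[0,0,0.172]], dp=[[0,0,0.9],[0,0,0.9],[0,0,0.9],[0,0,0.9]], grip=[60,60,60,60])

```text
time: 12.52
eef_pos: [0.515, -0.3818, 0.2014]
orientation: [0.001, 0.999, 0.041, 0.001]
ft_force: [0.4, 0.5, 0.2]
finger_gap: 0.0513
grip_force: 0.0
```

Run:
```python
from h import *
import pickle
w=cam("wrist"); pickle.dump(w,open("d6.pkl","wb"))
s=manip.state();print(s["eef_pos"],s["qpos"].round(2))
q=proj(w,[.514,-.381,.07]).astype(int);print(q)
im=w["color"]; h=cv2.cvtColor(im,cv2.COLOR_BGR2HSV); m=cv2.inRange(h,(18,140,50),(34,255,255)); m=cv2.morphologyEx(m,3-1,np.ones((3,3)))
n,l,st,ce=cv2.connectedComponentsWithStats(m)
for i in range(1,n):
    if st[i,4]>100: print(st[i],ce[i].round(1),plane(w,*ce[i],.065))
cv2.imwrite("pics/w6.png",im[:, :])
goto(.514,-.381,.2,-85.4)
```

```text
[ 0.5148645  -0.3819082   0.20130514] [-0.75  0.44  1.45 -0.    1.24  0.74]
[281 203]
[265 178  17  27 257] [271.6 191.5] [ 0.52267178 -0.37193725  0.065     ]
[293 182  10  18 104] [297.4 190.5] [ 0.52527941 -0.39325021  0.065     ]
[275 190  14  23 159] [282.1 200.5] [ 0.51559457 -0.38130217  0.065     ]
[240 359  39  29 827] [259.6 372.7] [ 0.33417276 -0.37349455  0.065     ]
[338 366  13  26 236] [343.8 376.4] [ 0.33625071 -0.45884733  0.065     ]
[149 385  16  35 391] [156.6 404.7] [ 0.28231939 -0.26778316  0.065     ]
dp [-0.08, -0.1, 0.13] twist [0.001, -0.001, 0.002] yawnow -85.3
```

View pics/w6.png

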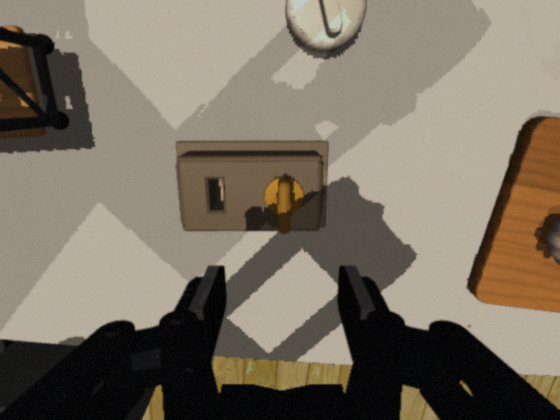

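The wrist view shows the wing at columns 279–290, rows 176–230, and the collar centred about (284,194), between the fingers and aligned with them.

Run:
```python
from h import *
import pickle
w=pickle.load(open("d6.pkl","rb"))
print(plane(w,284.5,203,.086),plane(w,284,194.5,.047)); print(plane(w,265,194,.047)-plane(w,303,194,.047))
e=[plane(w,*p,.042) for p in ((181,157),(322,157),(185,230),(323,230))]
for a,b in((0,1),(2,3)): d=e[a]-e[b]; print(np.degrees(np.arctan2(d[1],d[0]))-90,np.linalg.norm(d))
print(sum(e)/4)
goto(.5145,-.383,.052,-85.5)
```

```text
[ 0.51963641 -0.38276872  0.086     ] [ 0.51623399 -0.3829753   0.047     ]
[-0.00275491  0.03373823  0.        ]
4.623738641304527 0.12380622448721718
4.675140365381694 0.12946942182212845
[ 0.51245356 -0.35485423  0.042     ]
dp [-0.06, 0.09, 14.93] twist [0.001, -0.001, 0.004] yawnow -85.3
```

play_rows(twist=[[0,0,0],[0,0,0],[0,0,0],[0,0,0],[0,0,0],[0,0,0],[0,0,0],[0,0,0]], dp=[[0.08,0.09,5],[0.08,0.09,10],[0.08,0.09,13],[0.08,0.09,14.9],[0.08,0.09,14.9],[0.08,0.09,14.9],[0.08,0.09,14.9],[0.08,0.09,14.9]], grip=[60,60,60,60,60,40,20,0])

```text
time: 13.58
eef_pos: [0.516, -0.3838, 0.0531]
orientation: [0.001, 0.999, 0.04, 0.001]
ft_force: [-0.6, 0.9, 5.7]
finger_gap: 0.0099
grip_force: 58.7
```

play_rows(twist=[[0,0,0],[0,0,0],[0,0,0],[0,0,0]], dp=[[0,0,0],[0,0,0],[0,0,0],[0,0,0]], grip=[0,0,0,0])

```text
time: 14.08
eef_pos: [0.516, -0.3838, 0.0531]
orientation: [0.001, 0.999, 0.04, 0.001]
ft_force: [-0.7, 1.1, 5.1]
finger_gap: 0.0098
grip_force: 58.7
```

play_rows(twist=[[0,0,0],[0,0,0],[0,0,0],[0,0,0],[0,0,0],[0,0,0],[0,0,0],[0,0,0]], dp=[[0,0,-1],[0,0,-3],[0,0,-6],[0,0,-11],[0,0,-16],[0,0,-21.7],[0,0,-21.7],[0,0,-21.7]], grip=[0,0,0,0,0,0,0,0])

```text
time: 15.08
eef_pos: [0.5147, -0.3827, 0.2685]
orientation: [0.0, 0.999, 0.04, -0.0]
ft_force: [0.5, 0.4, -2.3]
finger_gap: 0.0102
grip_force: 58.6
```

Run:
```python
from h import *
s=manip.state();print(s["eef_pos"],s["ft_force"],s["finger_gap"])
goto(.5932,-.1366,.27,7)
```

```text
[ 0.51473665 -0.38266474  0.2684967 ] [ 0.51571411  0.42894203 -2.29113339] 0.010162816246689518
dp [9.78, -23.9, -0.15] twist [0.0, 0.0, -1.613] yawnow -85.4
```

play_rows(twist=[[0,0,-0.18],[0,0,-0.36],[0,0,-0.54],[0,0,-0.72],[0,0,-0.9],[0,0,-1.08],[0,0,-1.26],[0,0,-1.44]], dp=[[1,-2.5,-0.2],[2,-5,-0.2],[3.5,-8.5,-0.2],[4.7,-11.5,-0.2],[5.9,-14.5,-0.2],[7.2,-17.6,-0.2],[8.4,-20.7,-0.2],[9.8,-23.9,-0.2]], grip=[0,0,0,0,0,0,0,0])

```text
time: 16.08
eef_pos: [0.5925, -0.1355, 0.2679]
orientation: [-0.002, 0.723, 0.691, -0.001]
ft_force: [0.7, 0.1, -0.7]
finger_gap: 0.0099
grip_force: 58.7
```

play_rows(twist=[[0,0,-0.173],[0,0,-0.173],[0,0,-0.173],[0,0,-0.173],[0,0,-0.173]], dp=[[0,0,0],[0,0,0],[0,0,0],[0,0,0],[0,0,0]], grip=[0,0,0,0,0])

```text
time: 16.7
eef_pos: [0.5936, -0.1373, 0.2702]
orientation: [-0.0, 0.663, 0.748, -0.0]
ft_force: [1.0, 0.2, -0.8]
finger_gap: 0.0098
grip_force: 58.7
```

Run:
```python
from h import *
import pickle
s=manip.state();print(s["eef_pos"],s["ft_force"],s["finger_gap"])
goto(.5932,-.1366,.27,7)
D={n:cam(n) for n in("scene","top","wrist")};pickle.dump(D,open("d7.pkl","wb"))
# brass in scene near collar
e=s["eef_pos"]; e2=np.array([e[0],e[1],e[2]-.0085])
for n in("scene","wrist"):
    c=D[n];q=proj(c,e2).astype(int);h=cv2.cvtColor(c["color"],cv2.COLOR_BGR2HSV)
    r=28 if n=="scene" else 45
    sub=h[q[1]-r:q[1]+r,q[0]-r:q[0]+r]; m=cv2.inRange(sub,(18,130,40),(34,255,255)); print(n,q,proj(c,e))
    for row in m[::2]: print("".join(".#"[v>0] for v in row[::1 if n=="scene" else 2]))
```

```text
[ 0.59360383 -0.13729157  0.27022036] [ 0.99542214  0.2340127  -0.81896603] 0.009765397522374542
dp [0.07, -0.03, 0.02] twist [-0.0, -0.0, -0.002] yawnow 6.9
scene [252 228] [252.59597814 226.18630765]Traceback (most recent call last):
  File "<stdin>", line 12, in <module>
  File "<stdin>", line 12, in <genexpr>
TypeError: string indices must be integers, not 'numpy.bool'
```

Run:
```python
from h import *
import pickle
D=pickle.load(open("d7.pkl","rb"))
e2=[.5936,-.1373,.2617]
c=D["scene"];q=proj(c,e2).astype(int);h=cv2.cvtColor(c["color"],cv2.COLOR_BGR2HSV)
r=26; sub=h[q[1]-r:q[1]+r,q[0]-r:q[0]+r]; m=cv2.inRange(sub,(10,110,30),(36,255,255)); print(q)
for row in m: print("".join(".#"[int(v>0)] for v in row))
print(sub[r+2,::3,0],sub[r+2,::3,1])
```

```text
[252 228]
......................................#######.......
.....................................########.......
....................................#########.......
....................................########........
....................................########........
....................................#######.........
....................................######..........
.....................................###............
....................................................
..................................................##
.................................................###
.........................##.....................####
.........................###...................#####
........................####..................######
.......................#####................########
.......................#####...............#########
.......................#####..............##########
......................#####.........###..###########
......................#####.........################
......................#####.........################
.....................######...
[... 1095 characters left out ...]
....#########...########################
................#########...########################
...............###########.#########################
...............#####################################
..............######################################
..............######################################
..............#############..#######################
.............#############......####################
.............#############..###.....################
............#############..########....#############
............#############..##########..#############
[20 19 20 20 19 20 17 18 18 17 20 18 23 25 24 22 24 24] [ 35  35  35  35  34  35  87 211 212 170  32 212 148 133 136 141 133 136]
```

play_rows(twist=[[0,0,0],[0,0,0],[0,0,0],[0,0,0],[0,0,0],[0,0,0],[0,0,0],[0,0,0]], dp=[[0.06,-0.03,2],[0.06,-0.03,4],[0.06,-0.03,5.4],[0.06,-0.03,6],[0.06,-0.03,6.4],[0.06,-0.03,6.7],[0.06,-0.03,7.0],[0.06,-0.03,7.0]], grip=[0,0,0,0,0,0,0,0])

```text
time: 17.85
eef_pos: [0.5934, -0.1364, 0.2003]
orientation: [0.0, 0.663, 0.749, -0.0]
ft_force: [-0.1, -0.3, -0.8]
finger_gap: 0.01
grip_force: 58.7
```

In the board slot, no force. Continuing through the lug.

play_rows(twist=[[0,0,0],[0,0,0],[0,0,0],[0,0,0],[0,0,0]], dp=[[0,0,0.4],[0,0,0.8],[0,0,1.1],[0,0,1.4],[0,0,1.4]], grip=[0,0,0,0,0])

```text
time: 18.48
eef_pos: [0.5931, -0.1363, 0.1859]
orientation: [-0.0, 0.663, 0.749, -0.0]
ft_force: [0.5, 1.0, -1.2]
finger_gap: 0.0104
grip_force: 58.7
```

play_rows(twist=[[0,0,0],[0,0,0],[0,0,0],[0,0,0],[0,0,0]], dp=[[0,0,0.4],[0,0,0.7],[0,0,0.95],[0,0,1.08],[0,0,1.08]], grip=[0,0,0,0,0])

```text
time: 19.1
eef_pos: [0.5934, -0.1364, 0.1754]
orientation: [-0.0, 0.663, 0.749, -0.0]
ft_force: [-0.4, -0.1, -1.1]
finger_gap: 0.0102
grip_force: 58.6
```

play_rows(twist=[[0,0,0],[0,0,0],[0,0,0]], dp=[[0,0,0.1],[0,0,0.15],[0,0,0.15]], grip=[0,0,0])

```text
time: 19.48
eef_pos: [0.5938, -0.1364, 0.175]
orientation: [0.001, 0.663, 0.749, 0.0]
ft_force: [-1.6, 1.9, 5.3]
finger_gap: 0.0098
grip_force: 59.5
```

play_rows(twist=[[0,0,0.17],[0,0,0.34],[0,0,0.51],[0,0,0.68],[0,0,0.85],[0,0,1.02],[0,0,1.19],[0,0,1.36]], dp=[[0,0,-0.1],[0,0,-0.1],[0,0,-0.1],[0,0,-0.1],[0,0,-0.1],[0,0,-0.1],[0,0,-0.1],[0,0,-0.1]], grip=[0,0,0,0,0,0,0,0])

```text
time: 20.48
eef_pos: [0.5936, -0.1365, 0.1752]
orientation: [0.0, 0.987, 0.163, 0.0]
ft_force: [-0.2, 0.8, -0.4]
finger_gap: 0.0104
grip_force: 58.7
```

play_rows(twist=[[0,0,0.15],[0,0,0.211],[0,0,0.211],[0,0,0.211]], dp=[[0,0,0],[0,0,0],[0,0,0],[0,0,0]], grip=[0,0,0,0])

```text
time: 20.98
eef_pos: [0.5935, -0.1365, 0.1751]
orientation: [0.0, 0.998, 0.061, 0.0]
ft_force: [1.5, 0.1, 0.1]
finger_gap: 0.0101
grip_force: 58.8
```

Run:
```python
from h import *
s=manip.state();print(s["eef_pos"],s["ft_force"],s["ft_torque"],s["finger_gap"]);goto(.5934,-.1364,.175,-83)
```

```text
[ 0.59349845 -0.13645577  0.17513169] [1.45759109 0.0954862  0.12489614] [-0.05378256 -0.01804735 -0.03552321] 0.010078839661185564
dp [-0.01, -0.01, 0.01] twist [0.0, -0.0, 0.001] yawnow -83.0
```

play_rows(twist=[[0,0,0],[0,0,0],[0,0,0],[0,0,0],[0,0,0],[0,0,0],[0,0,0],[0,0,0]], dp=[[0,0,0],[0,0,0],[0,0,0],[0,0,-2],[0,0,-6],[0,0,-12],[0,0,-14],[0,0,-14]], grip=[20,40,50,50,50,50,50,50])

```text
time: 21.98
eef_pos: [0.5945, -0.1367, 0.3171]
orientation: [0.001, 0.998, 0.061, 0.002]
ft_force: [-0.9, 0.7, -0.3]
finger_gap: 0.043
grip_force: 0.0
```

Run:
```python
from h import *
import pickle
D={n:cam(n) for n in("scene","top","wrist")};pickle.dump(D,open("d8.pkl","wb"))
s=manip.state();print(s["eef_pos"],s["ft_force"])
c=D["wrist"];q=proj(c,[.593,-.1364,.19]).astype(int);h=cv2.cvtColor(c["color"],cv2.COLOR_BGR2HSV);print(q)
r=44; sub=h[q[1]-r:q[1]+r,q[0]-r:q[0]+r]; m=cv2.inRange(sub,(21,110,40),(36,255,255))
for row in m[::2]: print("".join(".#"[int(v>0)] for v in row))
# predicted wing top ends
ex=np.array([np.cos(.122),np.sin(.122),0])
print([(proj(c,np.array([.5934,-.1364,.208])+k*.022*ex)-q+r).round(0).tolist() for k in(-1,1)])
```

```text
[ 0.59241148 -0.13605122  0.31324903] [-0.64097302  0.49305424  0.1113064 ]
[283 204]
........................................................................................
........................................................................................
........................................................................................
........................................................................................
........................................................................................
........................................................................................
........................................................................................
........................................................................................
.......##...#...........................................................................
.#.....##...#.#.........................................................................
........................................................................................
...................................
[... 2230 characters left out ...]
................................................
........................................................................................
........................................................................................
........................................................................................
........................................................................................
........................................................................................
........................................................................................
........................................................................................
[[44.0, 78.0], [44.0, 23.0]]
```

Run:
```python
from h import *
import pickle
D=pickle.load(open("d8.pkl","rb")); c=D["wrist"]; q=(283,204); h=cv2.cvtColor(cv2.GaussianBlur(c["color"],(3,3),0),cv2.COLOR_BGR2HSV).astype(int)
for dv in range(-40,46,5): print(dv," ".join("%2d/%3d/%3d"%tuple(h[q[1]+dv,q[0]+du]) for du in range(-28,29,5)))
```

```text
-40 17/145/204 17/145/204 16/145/199 15/150/180 15/151/179 16/152/181 16/152/181 16/152/180 16/149/185 18/142/203 18/141/203 16/150/187
-35 19/137/206 19/136/204 17/144/197 15/152/189 16/152/190 16/151/189 16/152/190 15/150/192 16/151/192 20/134/204 19/133/205 16/152/185
-30 20/133/205 19/136/203 16/150/194 16/150/194 16/152/193 15/149/194 15/149/181 16/150/194 16/151/193 20/134/205 20/134/204 16/151/186
-25 19/136/202 14/ 85/ 90 14/100/ 79 14/ 97/ 79 17/145/102 16/180/ 75 17/173/ 53 15/136/ 77 14/ 94/ 81 16/ 66/ 81 16/ 83/ 95 15/126/136
-20 17/145/199 10/ 15/ 51 15/ 75/ 61 18/184/159 18/189/167 17/189/ 85 17/192/ 69 18/191/ 64 18/180/122 15/ 93/ 90 18/ 36/ 70 15/116/119
-15 16/148/191 20/ 16/ 49 18/183/155 18/188/190 18/187/153 18/190/154 18/192/134 17/190/ 67 18/189/178 17/180/ 99 13/ 75/ 65 15/126/119
-10 16/150/190 18/ 26/ 50 18/190/183 18/190/183 17/190/138 18/190/161 18/191/152 18/186/ 63 18/190/173 18/192/165 15/104/ 81 14/134/ 82
-5 16/153/180 19/ 39/ 52 18/190/183 18/189/181 17/191/107 18/192/163 18/191/159 18/198/ 58 18/191/174 18/187/109 18/ 98/ 26 14/134/ 40
0 15/151/187 
[... 634 characters left out ...]
 66 15/151/ 66 15/157/ 60
25 14/152/ 67 15/152/ 67 15/155/ 66 15/160/ 67 15/163/ 61 18/186/ 59 17/189/ 58 15/156/ 67 14/150/ 68 15/152/ 67 15/153/ 65 14/149/ 65
30 15/152/ 72 15/154/ 73 15/155/155 15/155/150 14/156/ 72 18/190/ 59 17/192/ 57 14/154/ 73 14/152/ 74 15/154/ 73 14/152/ 74 15/152/ 72
35 14/130/ 88 15/132/ 95 15/144/172 15/144/172 15/140/111 14/132/ 77 15/137/ 67 14/135/ 68 15/139/ 68 15/137/ 69 15/140/ 69 16/108/ 85
40 16/ 37/164 18/ 36/163 18/ 39/163 17/ 39/165 19/ 39/163 20/ 40/127 20/ 38/ 60 21/ 43/ 59 18/ 43/ 60 18/ 42/ 61 20/ 40/128 18/ 39/165
45 18/ 38/163 18/ 37/164 18/ 39/164 19/ 38/162 18/ 39/164 21/ 40/ 64 18/ 43/ 60 18/ 43/ 60 21/ 43/ 59 18/ 46/ 67 20/ 38/161 18/ 39/165
```

The brass pixels show the collar seated and the wing across the board at the predicted place (rows −20 to +32, columns about 0). Handing in.

```bash
python3 -c "
from h import *
print(job.hand_in())"
```

```text
the job is handed in; nothing more can be done
None
```

The job is handed in: the board is back in line to within about 1 mm at the slot, and the second thumbscrew is through both slots with its collar on the board and its wing turned across it; I planned no contact with the mug or jars but took no final look at them.

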